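# Set the dose and run it

## Robot

A 6-joint arm with a two-finger parallel gripper is mounted at the origin on the work surface. World frame = base frame: x ahead of the robot, y to its left, z up, the work surface at z = 0. Lengths are in m, angles in degrees, forces in N, time in s.
With the tool pointing down it reaches from about 0.4 to 0.825 m from the base axis. Payload 7 kg.
Tool frame: the origin (TCP) lies between the finger pads; the fingertips stand 19 mm ahead of it and the grasp point (between the pads) is the TCP (r.finger_overhang is the distance from the TCP to the fingertips, in m); z points along the fingers, y is the direction in which the jaws open and shut (so a half turn about z gives the same grasp; the last joint's range is limited). The gripper opens to 88 mm and grips with 3 to 60 N. Pads are 19 mm wide; open, the fingers measure 130 mm over their backs; the gripper's body (78 mm by 193 mm) begins 47 mm behind the grasp point.
Start: joints at [90.82, 20.546, 0.682, 0, -70.136, -16.507], TCP at [0.183, 0.65, 0.246] pointing down, gripper open.
Joint ranges: [-176.03, 176.03], [-82.01, 121.73], [-58.28, 71.71], [-173.87, 95.51], [-174.79, -0.11], [-173.66, 173.66]. Speed limits (degrees/s): [136.94, 136.94, 172.46, 180, 180, 180].

## Interface

Orientations are given as [roll, pitch, yaw] about the fixed x, y, z axes, in that order (R = Rz(yaw) Ry(pitch) Rx(roll)).
In Python, from plant import r, optics gives the robot as it stands. The module is installed in compiled form; this text tells all that it offers.
- The arm moves only by the tool step_arm, never from a script. Its argument "increments" is a list of rows, each an object of numbers: "tx", "ty", "tz": the shift along the world's x, y, z in mm; "ax", "ay", "az": the turn, a rotation vector about the world's x, y, z in degrees; "claw": the gripper command: -1 is shut, 1 is fully open, values between are in proportion. In form: [{"tx": .., "ty": .., "tz": .., "ax": .., "ay": .., "az": .., "claw": ..}, ...]. A call has 1 to 12 rows; each row shifts and turns the commanded pose from where the row before left it; what a row does not reach is not made up. A row lasts 1/10 s, in which the tool goes at most 50 mm and 8.59 degrees, less where a joint would pass 70% of its speed; a pose out of reach is approached as far as the arm can. A call with a gripper value outside its range is refused whole. The fingers move at their own pace and stop on an object; "newtons" is the grip in N (left out, the last holds). Time passes only in rows, so rows that do not move let the fingers close. It gives the time, the measured TCP pose, the force and the opening at its end, in the units of the state.
- r.get_state(): the state, without advancing time (a new reading comes with each control period).
- optics.capture(name): name is "side" or "top" or "wrist"; returns a dict with "image" (384x512x3 uint8, blue, green, red), "depth" (384x512 float32, m along the optical axis (not along the pixel's ray), 0 where there is no reading), "fx", "fy", "cx", "cy" (pixels), "R" (3x3) and "t" (3): a world point X has camera coordinates R X + t. Camera axes: x right, y down, z forward; pixel columns grow to the right and rows downward; lengths in m; the calibration is good to about 2 mm. A picture is of the moment at which its call begins.
- r.close_job(): hands the job in, once; it reports no verdict.
The state is a dict: "time_s": time; "joints": joint angles; "qd": joint speeds; "joint_torque": joint torques, N m; "tcp_pos": TCP position; "eef_rot": TCP orientation; "contact_force": force on the tool from outside, world axes, zero at the start; "moment": the same for the moment, N m; "gripper_width": finger opening in m.
Only numpy, scipy, OpenCV 4.12 (cv2) and the standard library are available. Lean on these libraries where they do the work, as an engineer would, in place of code of your own. Each camera call takes 0.05 s, during which the arm holds its last target. There are 200 camera calls.

## Task

Roll the three thumbwheels of the dosing unit to the code 4-2-5, read from left to right as the robot sees them, so that each wheel's digit (its number of pips) lies squarely on top. Only when all three are set, tilt the jog stick well over towards the side of its box with the outlet spigot, hold it there for about two seconds, and let it spring back upright; never tilt it the other way. Leave the glassware and bottles standing where they are and the wheels on the code.

Things in the scene. Friction and masses are not known exactly. Their poses are not given: they have to be found in the camera images.
- doser: The dosing unit, fixed: white box 150 mm (x) by 260 mm (y from -95 to +165), top 70 mm high. Three finned thumbwheels stand half out of its top in a row along y; partitions between them reach 87 mm; a glass syringe 44 mm across stands at y = +137 mm, 144 mm high. Origin on the table under the middle wheel; x points away from the robot (turned up to 0.3 rad).
- wheel_left (a joint): Turn of the left thumbwheel (rad): 0 with digit 1 level on top; digit n is level on top at 1.047 x (n - 1). Grows as the wheel's top is pushed towards the doser's +x (away from the robot). End stops -0.5 and 5.74. No clicks: it can stop between digits and stays where left (friction 0.15 N m, 3 to 4 N at a fin). Push the side of a fin with a closed fingertip.
- axle_left (a point): Centre of the left thumbwheel (+58 mm along the doser's y), 75 mm up, on its level axle along the doser's y: a white six-sided drum 36 mm wide, flats 30 mm from the axle; along each of its 6 edges a fin 6 mm thick, out to 52 mm from the axle. Each flat bears 1 to 6 flush black pips, its digit. The digit set is the flat level on top; its two fins then lean 30 degrees either side of upright.
- wheel_middle (a joint): Turn of the middle thumbwheel (rad): 0 with digit 1 level on top; digit n is level on top at 1.047 x (n - 1). Grows as the wheel's top is pushed towards the doser's +x (away from the robot). End stops -0.5 and 5.74. No clicks: it can stop between digits and stays where left (friction 0.15 N m, 3 to 4 N at a fin). Push the side of a fin with a closed fingertip.
- axle_middle (a point): Centre of the middle thumbwheel (at the doser's origin in y), 75 mm up, on its level axle along the doser's y: a white six-sided drum 36 mm wide, flats 30 mm from the axle; along each of its 6 edges a fin 6 mm thick, out to 52 mm from the axle. Each flat bears 1 to 6 flush black pips, its digit. The digit set is the flat level on top; its two fins then lean 30 degrees either side of upright.
- wheel_right (a joint): Turn of the right thumbwheel (rad): 0 with digit 1 level on top; digit n is level on top at 1.047 x (n - 1). Grows as the wheel's top is pushed towards the doser's +x (away from the robot). End stops -0.5 and 5.74. No clicks: it can stop between digits and stays where left (friction 0.15 N m, 3 to 4 N at a fin). Push the side of a fin with a closed fingertip.
- axle_right (a point): Centre of the right thumbwheel (-58 mm along the doser's y), 75 mm up, on its level axle along the doser's y: a white six-sided drum 36 mm wide, flats 30 mm from the axle; along each of its 6 edges a fin 6 mm thick, out to 52 mm from the axle. Each flat bears 1 to 6 flush black pips, its digit. The digit set is the flat level on top; its two fins then lean 30 degrees either side of upright.
- jog_box: The jog box, fixed: a grey box 100 x 100 mm, 45 mm high, with a stick on top and a barbed steel outlet spigot (40 mm long) on one side only. It may face any way and stand left or right of the doser. Origin on the table at its centre; its +y points to the spigot side.
- spigot_tip (a point): The end of the outlet spigot, 90 mm from the jog box's centre along its +y, 25 mm above the table.
- jog_stick (a joint): Tilt of the jog stick (rad): 0 upright, positive towards the spigot, negative away. It tilts in that plane only, to stops at +-0.55, about a pivot 45 mm above the table at the box's centre. A spring (0.8 N m/rad; about 5 N at the knob near the stop) returns it to 0 when let go. Shaft 18 mm in diameter.
- jog_knob (a point): Centre of the black ball knob (34 mm in diameter) at the end of the jog stick, 85 mm from the pivot; 130 mm above the table when upright.
- hotplate: A white stirrer hotplate, fixed, 140 x 140 mm, 87 mm high, on the other side of the doser from the jog box. Bystander. Origin on the table under its centre.
- flask_a: Bystander, loose: a stoppered conical flask, 76 mm across, 128 mm high, with a square cap. Origin under its centre.
- flask_b: Bystander, loose: a stoppered conical flask, 76 mm across, 128 mm high, with a round cap. Origin under its centre.
- volumetric_flask: Bystander, loose: a round-bellied volumetric flask with a long neck, 92 mm across, 221 mm high. Origin under its centre.
- funnel: Bystander, loose: a white funnel standing mouth down, 84 mm across, 110 mm high. Origin under its centre.
- beaker: Bystander, loose: a clear plastic beaker, 72 mm across, 110 mm high. Origin under its centre.
- wash_bottle: Bystander, loose: a white wash bottle, 64 mm across, 150 mm high. Origin under its centre.
Things that resemble listed ones, but are neither listed nor needed, are in the scene too. Leave any pink or red look-alike of the jog_box alone.

How it is judged:
By the outcome, as a careful person would: the job done as asked, in the order asked, and still so for the second after the job is handed in, with the robot touching nothing.
It also fails if it takes over 66 s, if anything falls off the work surface, if the arm or the gripper's body presses on something with over 40 N, if the wrist force passes 120 N, or if a joint passes its speed limit or range.

## Working session

There is one attempt and no reset: what is moved stays moved. The work goes in short steps, Python scripts to look and compute and a tool call to move; the robot and the scene stay as the last step left them, time stands still between calls to the robot, and variables do not carry over. Pictures are saved under pics/ and viewed, about 8 in all and at most 12, crops included, and the job is handed in when it is done.

Besides the shell and the picture viewer there is one more tool, called after "Emit:" by a JSON object that holds its "op" and its "data". step_arm: Moves the arm, as the interface text tells. Its arguments: {"type":"object","properties":{"increments":{"type":"array","items":{"type":"object","properties":{"tx":{"type":"number"},"ty":{"type":"number"},"tz":{"type":"number"},"ax":{"type":"number"},"ay":{"type":"number"},"az":{"type":"number"},"claw":{"type":"number"}}}},"newtons":{"type":"number"}},"required":["increments"]}

```bash
mkdir -p pics; cat > h.py <<'E'
import numpy as np, cv2
from plant import r, optics
def cap(n,save=None):
    c=optics.capture(n)
    np.savez('/tmp/%s.npz'%n,**{k:np.array(v) for k,v in c.items()})
    if save: cv2.imwrite('pics/'+save,c['image'])
    return c
def load(n): 
    d=np.load('/tmp/%s.npz'%n); return {k:d[k] for k in d.files}
def cloud(c):
    d=c['depth'];v,u=np.indices(d.shape)
    P=np.stack([(u-c['cx'])/c['fx']*d,(v-c['cy'])/c['fy']*d,d],-1)
    W=(P-c['t'])@c['R']; W[d==0]=np.nan
    return W
def proj(c,X):
    p=np.asarray(X)@c['R'].T+c['t']; return np.stack([p[...,0]/p[...,2]*c['fx']+c['cx'],p[...,1]/p[...,2]*c['fy']+c['cy']],-1)
E
python3 - <<'E'
from h import *
a=cap('top');b=cap('side')
cv2.imwrite('pics/top1.png',cv2.resize(a['image'],(800,600)))
cv2.imwrite('pics/side1.png',cv2.resize(b['image'],(800,600)))
for c in(a,b): print(-c['R'].T@c['t'],c['R'][2],c['fx'])
print(r.get_state())
E
```

```text
[ 3.18252680e-01 -3.39026826e-05  1.32762060e+00] [ 0.11105253 -0.02402452 -0.99352411] 399.83567301581957
[-0.13333085 -0.68322952  0.81926881] [ 0.50524158  0.60578335 -0.61461978] 381.1367170822825
{'time_s': 0.1, 'joints': array([ 9.08198720e+01,  2.05868478e+01,  6.39083870e-01, -1.72399391e-02,
       -7.01366855e+01, -1.65076896e+01]), 'qd': array([ 0.08817554, -0.06767411,  0.11713931,  0.08726852,  0.01665214,
        0.02374013]), 'joint_torque': array([-1.83601682e-03, -5.84164846e+01,  2.93755013e+01,  7.01574907e+00,
        1.01537336e-02, -4.51062726e-05]), 'tcp_pos': array([0.18242406, 0.64945245, 0.24472384]), 'eef_rot': array([ 1.79914426e+02, -8.45840012e-03, -1.56936810e+01]), 'contact_force': array([ 0.06359346, -0.07517896,  0.18697021]), 'moment': array([-0.02435278,  0.04797929, -0.00565401]), 'gripper_width': 0.08741242810990517}
```

View pics/top1.png

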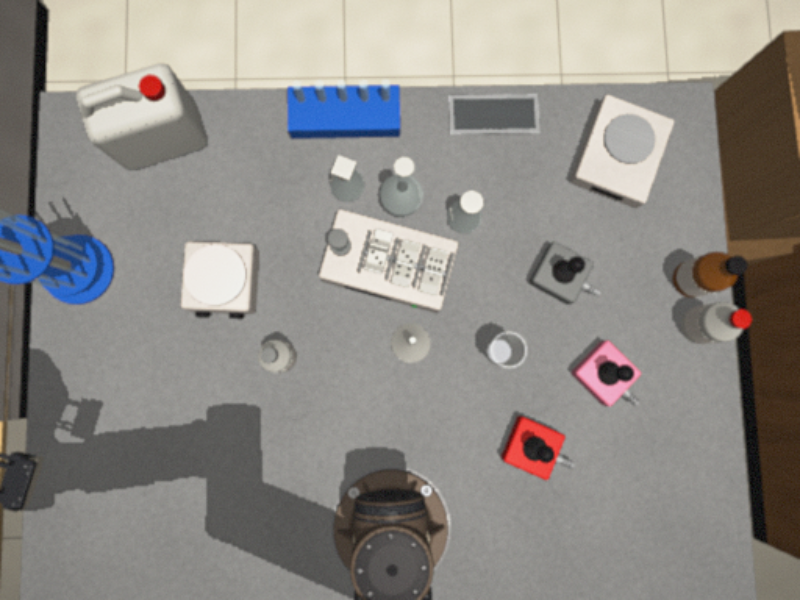

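View pics/side1.png

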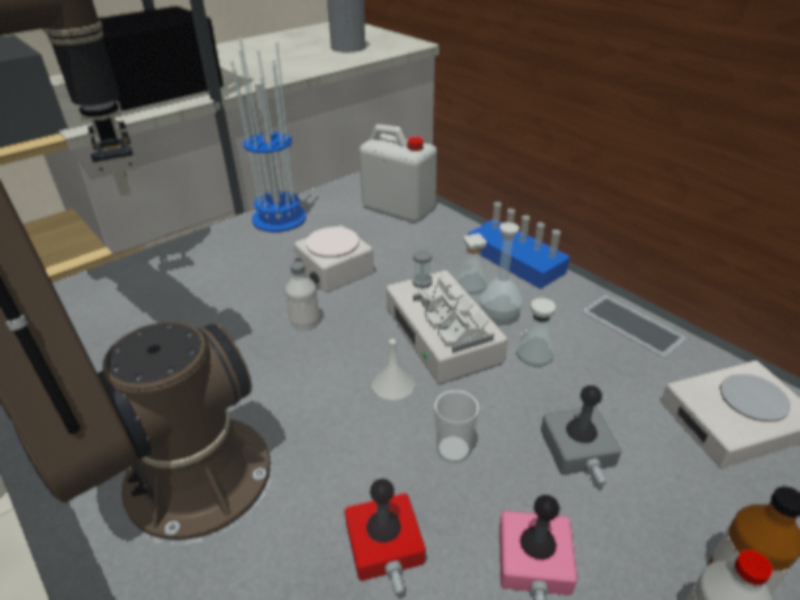

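The top view shows the doser at (390,260), turned about -0.25 rad. The grey jog box is at (563,272) with its spigot at (595,292), to the right and slightly towards the robot. The funnel (410,345) and beaker (507,348) are in front, and the flasks are behind. Next I'll measure these.

```bash
python3 - <<'E'
from h import *
c=load('top');W=cloud(c);im=c['image']
def box(u0,u1,v0,v1,z0,z1,col=None):
    s=.64; M=np.zeros(im.shape[:2],bool);M[int(v0*s):int(v1*s),int(u0*s):int(u1*s)]=1
    M&=(W[...,2]>z0)&(W[...,2]<z1); return W[M]
P=box(300,470,195,320,.063,.076)
R=cv2.minAreaRect((P[:,:2]*1000).astype(np.float32));print('doser',R,cv2.boxPoints(R),np.median(P[:,2]))
P=box(520,605,232,310,.036,.052)
R=cv2.minAreaRect((P[:,:2]*1000).astype(np.float32));print('jog',R,cv2.boxPoints(R),np.median(P[:,2]))
P=box(545,605,240,290,.12,.16);print('knob',np.median(P,0),P[:,2].max(),len(P))
P=box(580,605,275,300,.012,.04);print('spig',P.round(3)[:40],len(P))
for n,b in dict(fa=(325,365,150,205),vf=(375,425,150,220),fb=(445,485,185,235),fun=(388,435,320,365),beak=(483,530,325,370),wash=(255,300,335,375),syr=(322,352,222,256)).items():
    P=box(*b,.02,.3); print(n,np.median(P,0).round(3),P.min(0).round(3),P.max(0).round(3))
# rectified doser at z=.105
cv2.imwrite('pics/dtop.png',cv2.resize(im[125:205,195:300],None,fx=7,fy=7,interpolation=cv2.INTER_CUBIC))
E
```

```text
doser ((581.7898559570312, -23.5452880859375), (265.70892333984375, 224.15602111816406), 73.0772933959961) [[ 435.89355  -118.0231  ]
 [ 650.34326  -183.27075 ]
 [ 727.68616    70.932526]
 [ 513.23645   136.18018 ]] 0.06917067320795314
jog ((514.3671875, -378.73944091796875), (109.95289611816406, 100.95647430419922), 58.911556243896484) [[ 442.7514  -399.75473]
 [ 529.2076  -451.88467]
 [ 585.983   -357.72415]
 [ 499.5268  -305.5942 ]] 0.044549866931325885
knob [ 0.51528782 -0.37150315  0.14065502] 0.15223148813626147 101
spig [[ 0.498 -0.417  0.04 ]
 [ 0.495 -0.421  0.035]
 [ 0.496 -0.425  0.033]
 [ 0.496 -0.429  0.031]
 [ 0.492 -0.422  0.034]
 [ 0.492 -0.424  0.037]
 [ 0.492 -0.427  0.037]
 [ 0.489 -0.414  0.038]
 [ 0.489 -0.418  0.034]
 [ 0.489 -0.421  0.035]
 [ 0.489 -0.424  0.036]
 [ 0.488 -0.427  0.036]
 [ 0.489 -0.433  0.029]
 [ 0.49  -0.439  0.022]
 [ 0.486 -0.42   0.029]
 [ 0.486 -0.422  0.031]
 [ 0.485 -0.424  0.036]
 [ 0.486 -0.43   0.028]
 [ 0.485 -0.431  0.036]
 [ 0.486 -0.436  0.029]
 [ 0.486 -0.44   0.026]
 [ 0.486 -0.444  0.026]
 [ 0.483 -0.416  0.028]
 [ 0.483 -0.42 
[... 176 characters left out ...]

 [ 0.482 -0.445  0.03 ]
 [ 0.482 -0.449  0.03 ]
 [ 0.479 -0.415  0.032]
 [ 0.479 -0.418  0.034]
 [ 0.479 -0.422  0.03 ]
 [ 0.48  -0.428  0.021]
 [ 0.48  -0.43   0.027]
 [ 0.479 -0.433  0.028]
 [ 0.479 -0.436  0.03 ]] 61
fa [0.712 0.074 0.068] [0.687 0.041 0.021] [0.747 0.11  0.133]
vf [ 0.681 -0.039  0.079] [ 0.644 -0.085  0.027] [0.731 0.005 0.227]
fb [ 0.638 -0.17   0.067] [ 0.611 -0.208  0.02 ] [ 0.677 -0.141  0.134]
fun [ 0.376 -0.05   0.034] [ 0.348 -0.083  0.02 ] [ 0.407 -0.018  0.111]
beak [ 0.357 -0.256  0.086] [ 0.32  -0.273  0.02 ] [ 0.39  -0.205  0.116]
wash [0.355 0.21  0.103] [0.326 0.188 0.023] [0.387 0.251 0.155]
syr [0.576 0.085 0.096] [0.557 0.066 0.063] [0.626 0.119 0.151]
```

View pics/dtop.png

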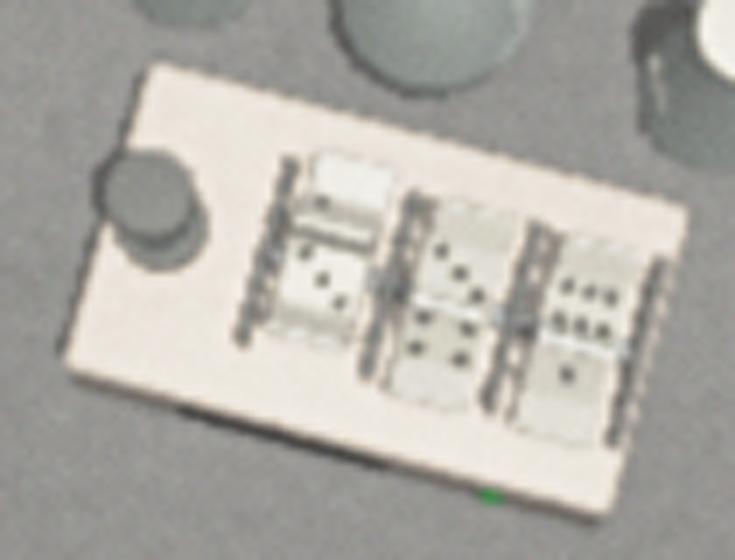

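The doser's yaw is about -17°. The left wheel shows 2/3 with 3 facing the robot, the middle has the 3/4 edge on top, and the right has the 6/1 edge on top. I'll bring the wrist camera over it.

Emit:
{"op": "step_arm", "data": {"increments": [{"tz": 40, "claw": -1}, {"tx": 20, "ty": -43, "tz": 8}, {"tx": 20, "ty": -43, "tz": 8}, {"tx": 20, "ty": -43, "tz": 8}, {"tx": 20, "ty": -43, "tz": 8}, {"tx": 20, "ty": -43, "tz": 8}, {"tx": 20, "ty": -43, "tz": 8}, {"tx": 20, "ty": -43, "tz": 8}, {"tx": 20, "ty": -43, "tz": 8}, {"tx": 20, "ty": -43, "tz": 8}, {"tx": 20, "ty": -43, "tz": 8}, {"tx": 20, "ty": -43}], "newtons": 20}}

```text
$.increments[0]: bad value
```

Emit:
{"op": "step_arm", "data": {"increments": [{"tx": 20, "ty": -43}, {"tx": 20, "ty": -43}, {"tx": 20, "ty": -43}, {"tx": 20, "ty": -43}, {}, {}, {}]}}

```text
$.increments[0]: bad value
```

```bash
python3 - <<'E'
from h import *
s=r.get_state();print(s['time_s'],s['tcp_pos'],s['eef_rot'],s['gripper_width'])
c=cap('wrist');cv2.imwrite('pics/w1.png',cv2.resize(c['image'],(800,600)))
print(-c['R'].T@c['t'],c['R'][2],c['fx'])
for n in ('top','side'): cap(n)
E
```

```text
0.1 [0.18242406 0.64945245 0.24472384] [ 1.79914426e+02 -8.45840012e-03 -1.56936810e+01] 0.08741242810990517
[0.25987191 0.62708723 0.38410135] [-0.2863946   0.07996804 -0.95476869] 306.4286013127317
```

View pics/w1.png

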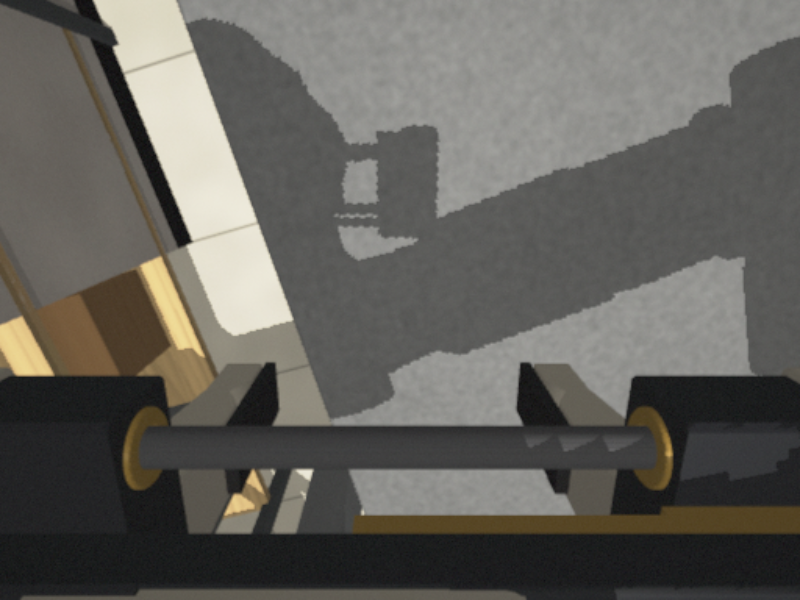

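The arm hasn't moved: the rows need every field. The picture shows only the empty table and the gripper. The camera sits about 80 mm ahead of the tool and 140 mm above the TCP.

Emit:
{"op": "step_arm", "data": {"increments": [{"tx": 0, "ty": 0, "tz": 40, "ax": 0, "ay": 0, "az": 0, "claw": -1}, {"tx": 20, "ty": -43, "tz": 8, "ax": 0, "ay": 0, "az": 0, "claw": -1}, {"tx": 20, "ty": -43, "tz": 8, "ax": 0, "ay": 0, "az": 0, "claw": -1}, {"tx": 20, "ty": -43, "tz": 8, "ax": 0, "ay": 0, "az": 0, "claw": -1}, {"tx": 20, "ty": -43, "tz": 8, "ax": 0, "ay": 0, "az": 0, "claw": -1}, {"tx": 20, "ty": -43, "tz": 8, "ax": 0, "ay": 0, "az": 0, "claw": -1}, {"tx": 20, "ty": -43, "tz": 8, "ax": 0, "ay": 0, "az": 0, "claw": -1}, {"tx": 20, "ty": -43, "tz": 8, "ax": 0, "ay": 0, "az": 0, "claw": -1}, {"tx": 20, "ty": -43, "tz": 0, "ax": 0, "ay": 0, "az": 0, "claw": -1}, {"tx": 20, "ty": -43, "tz": 0, "ax": 0, "ay": 0, "az": 0, "claw": -1}, {"tx": 20, "ty": -43, "tz": 0, "ax": 0, "ay": 0, "az": 0, "claw": -1}, {"tx": 20, "ty": -43, "tz": 0, "ax": 0, "ay": 0, "az": 0, "claw": -1}], "newtons": 20}}

```text
time_s: 1.45
tcp_pos: [0.4027, 0.1749, 0.342]
eef_rot: [-179.9, -0.0, -15.7]
contact_force: [0.4, 1.4, 0.4]
gripper_width: 0.0011
```

Emit:
{"op": "step_arm", "data": {"increments": [{"tx": 20, "ty": -43, "tz": 0, "ax": 0, "ay": 0, "az": 0, "claw": -1}, {"tx": 20, "ty": -43, "tz": 0, "ax": 0, "ay": 0, "az": 0, "claw": -1}, {"tx": 20, "ty": -43, "tz": 0, "ax": 0, "ay": 0, "az": 0, "claw": -1}, {"tx": 20, "ty": -43, "tz": 0, "ax": 0, "ay": 0, "az": 0, "claw": -1}, {"tx": 0, "ty": -43, "tz": 0, "ax": 0, "ay": 0, "az": 0, "claw": -1}, {"tx": 0, "ty": 0, "tz": 0, "ax": 0, "ay": 0, "az": 0, "claw": -1}, {"tx": 0, "ty": 0, "tz": 0, "ax": 0, "ay": 0, "az": 0, "claw": -1}]}}

```text
time_s: 2.15
tcp_pos: [0.4824, -0.0393, 0.3414]
eef_rot: [180.0, 0.0, -15.9]
contact_force: [0.2, -0.2, 0.7]
gripper_width: 0.0001
```

```bash
python3 - <<'E'
from h import *
s=r.get_state();print(s['time_s'],s['tcp_pos'],s['eef_rot'],s['gripper_width'])
c=cap('wrist');cv2.imwrite('pics/w2.png',cv2.resize(c['image'],(800,600)))
print(-c['R'].T@c['t'],c['R'][2],c['fx'])
for n in ('side',): cap(n)
E
```

```text
2.15 [ 0.48236512 -0.03928301  0.34141645] [ 1.79999275e+02  1.57297263e-02 -1.58546497e+01] 0.00010175785804305063
[ 0.55973799 -0.06208926  0.48075581] [-0.28618972  0.0822258  -0.95463834] 306.4286013127317
```

View pics/w2.png

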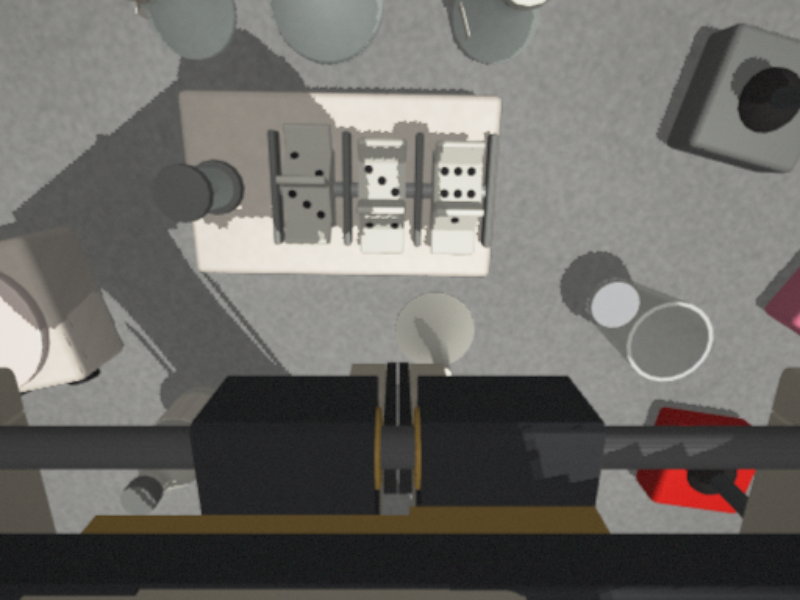

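Good view: left wheel between 2 and 3 with the fin on top, middle with 3 nearly on top, right with 6 nearly on top. I'll fit the poses and wheel angles from depth.

```bash
cat >> h.py <<'E'
from scipy.optimize import minimize
def model_sdf(x,z,th):
    # distance of wheel-frame pts (x fwd, z up from axle) to hex+fin outline; th=wheel turn
    a=np.arctan2(x,z)-th; rr=np.hypot(x,z)        # angle from top, towards +x
    k=np.radians(60)
    af=(a+k/2)%k-k/2                               # nearest flat centre
    d_flat=np.where(rr*np.abs(np.sin(af))<18, np.abs(rr*np.cos(af)-30), 99)
    ag=a%k-k/2                                     # nearest fin (at +-30)
    p=rr*np.cos(ag);q=rr*np.sin(ag)
    d_fin=np.where((p>30), np.hypot(np.maximum(p-52,0),np.abs(np.abs(q)-3)),99)
    d_tip=np.where(np.abs(q)<3,np.abs(p-52),99)
    return np.minimum(np.minimum(d_flat,d_fin),d_tip)
def wheels(W,o,yaw,ys=(58,0,-58)):
    c,s=np.cos(yaw),np.sin(yaw); D=(W.reshape(-1,3)-[o[0],o[1],0])*1000
    x=c*D[:,0]+s*D[:,1]; y=-s*D[:,0]+c*D[:,1]; z=D[:,2]; out=[]
    for yw in ys:
        m=(abs(y-yw)<15)&(np.hypot(x,z-75)<58)&(z>80)
        X,Z=x[m],z[m]-75; best=[]
        for dx in (-2,0,2):
          for dz in (-2,0,2):
            th=np.radians(np.arange(0,60,.5))
            C=[np.minimum(model_sdf(X-dx,Z-dz,t),5).mean()+.01*(dx*dx+dz*dz) for t in th]
            i=int(np.argmin(C)); best.append((C[i],np.degrees(th[i]),dx,dz))
        out.append(tuple(np.round(min(best),2))+(int(m.sum()),))
    return out
E
python3 - <<'E'
from h import *
c=load('wrist');W=cloud(c);im=c['image']
M=(abs(W[...,2]-.07)<.005)&(W[...,0]>.42)&(W[...,0]<.72)&(W[...,1]>-.19)&(W[...,1]<.15)
M=cv2.morphologyEx(M.astype(np.uint8),cv2.MORPH_OPEN,np.ones((3,3)))
n,l,st,ce=cv2.connectedComponentsWithStats(M);print(st[:,4])
k=1+np.argmax(st[1:,4])
P=W[(l==k)];R=cv2.minAreaRect((P[:,:2]*1000).astype(np.float32));B=cv2.boxPoints(R);print(R,B,np.median(P[:,2]))
(cx,cy),sz,a=R
yaw=np.radians(a-90)
if sz[0]<sz[1]: yaw=np.radians(a)
if yaw<-np.pi/4: yaw+=np.pi/2
o=np.array([cx,cy])/1000-.035*np.array([-np.sin(yaw),np.cos(yaw)])
print('o',o,np.degrees(yaw))
for w in wheels(W,o,yaw): print(w)
# jog
t=load('top');T=cloud(t)
for n,w in(('wr',W),('top',T)):
    P=w[(w[...,2]>.120)&(w[...,2]<.16)&(w[...,0]>.4)&(w[...,0]<.6)&(w[...,1]<-.3)&(w[...,1]>-.45)]
    print(n,'knob',len(P),P.mean(0) if len(P) else'', P.max(0) if len(P) else'',P.min(0) if len(P) else'')
    P=w[(abs(w[...,2]-.045)<.003)&(w[...,0]>.4)&(w[...,0]<.6)&(w[...,1]<-.3)&(w[...,1]>-.46)]
    print(n,cv2.minAreaRect((P[:,:2]*1000).astype(np.float32)),len(P))
P=T[(T[...,2]>.15)&(T[...,0]>.6)&(T[...,0]<.8)&(abs(T[...,1]+.04)<.06)];print('vf neck',P.min(0),P.max(0),np.median(P,0))
print('vf top rows',P[P[:,2]>.2].min(0),P[P[:,2]>.2].max(0))
E
```

```text
[183148    170      9    397    166  12644     21     53]
((546.0071411132812, -9.503341674804688), (258.589111328125, 149.52523803710938), 73.3154296875) [[ 437.27124  -111.89004 ]
 [ 580.50146  -154.81912 ]
 [ 654.74304    92.883354]
 [ 511.51282   135.81244 ]] 0.07033434250693922
o [ 0.53595855 -0.04302984] -16.6845703125
(np.float64(0.62), np.float64(41.0), np.float64(0.0), np.float64(0.0), 1926)
(np.float64(0.58), np.float64(17.0), np.float64(0.0), np.float64(0.0), 1808)
(np.float64(0.57), np.float64(16.0), np.float64(0.0), np.float64(0.0), 1796)
wr knob 0   
wr ((516.3618774414062, -372.9652404785156), (98.30238342285156, 98.49700927734375), 60.54710388183594) 3467
top knob 99 [ 0.51548854 -0.37217646  0.13982739] [ 0.53225218 -0.35769237  0.14954148] [ 0.50094136 -0.39081998  0.12608284]
top ((516.6748657226562, -374.0887756347656), (98.81363677978516, 97.75149536132812), 59.149539947509766) 453
vf neck [ 0.67286591 -0.05737587  0.15209268] [ 0.70653595 -0.02293656  0.22456476] [ 0.68700896 -0.04019179  0.22005748]
vf top rows [ 0.67286591 -0.05737587  0.21487229] [ 0.70653595 -0.02293656  0.22456476]
```

The fit is excellent: residual about 0.6 mm with no offset. That gives θ of 101° for left (target 180), 137° for middle (target 60) and 316° for right (target 240). I'll start with the left wheel, pushing the fin at -49° from the robot's side.

Emit:
{"op": "step_arm", "data": {"increments": [{"tx": 8.5, "ty": 34, "tz": -20, "ax": 0, "ay": 0, "az": -0.4, "claw": -1}, {"tx": 8.5, "ty": 34, "tz": -20, "ax": 0, "ay": 0, "az": -0.4, "claw": -1}, {"tx": 0, "ty": 0, "tz": -45, "ax": 0, "ay": 0, "az": 0, "claw": -1}, {"tx": 0, "ty": 0, "tz": -45, "ax": 0, "ay": 0, "az": 0, "claw": -1}, {"tx": 0, "ty": 0, "tz": -45, "ax": 0, "ay": 0, "az": 0, "claw": -1}, {"tx": 0, "ty": 0, "tz": -45, "ax": 0, "ay": 0, "az": 0, "claw": -1}, {"tx": 0, "ty": 0, "tz": 0, "ax": 0, "ay": 0, "az": 0, "claw": -1}, {"tx": 0, "ty": 0, "tz": 0, "ax": 0, "ay": 0, "az": 0, "claw": -1}]}}

```text
time_s: 3.05
tcp_pos: [0.4998, 0.0307, 0.1223]
eef_rot: [179.9, 0.0, -16.4]
contact_force: [-0.1, 0.4, 0.7]
gripper_width: 0.0009
```

Emit:
{"op": "step_arm", "data": {"increments": [{"tx": 6.7, "ty": -2, "tz": 1.5, "ax": 0, "ay": 0, "az": 0, "claw": -1}, {"tx": 6.7, "ty": -2, "tz": 1.5, "ax": 0, "ay": 0, "az": 0, "claw": -1}, {"tx": 5.7, "ty": -1.7, "tz": 2.5, "ax": 0, "ay": 0, "az": 0, "claw": -1}, {"tx": 5.7, "ty": -1.7, "tz": 2.5, "ax": 0, "ay": 0, "az": 0, "claw": -1}, {"tx": 6.4, "ty": -1.9, "tz": 0, "ax": 0, "ay": 0, "az": 0, "claw": -1}, {"tx": 6.4, "ty": -1.9, "tz": 0, "ax": 0, "ay": 0, "az": 0, "claw": -1}, {"tx": 6.4, "ty": -1.9, "tz": 0, "ax": 0, "ay": 0, "az": 0, "claw": -1}, {"tx": 6.4, "ty": -1.9, "tz": 0, "ax": 0, "ay": 0, "az": 0, "claw": -1}, {"tx": 4.5, "ty": -1.4, "tz": 0, "ax": 0, "ay": 0, "az": 0, "claw": -1}, {"tx": 3, "ty": -0.9, "tz": 0, "ax": 0, "ay": 0, "az": 0, "claw": -1}, {"tx": 0, "ty": 0, "tz": 0, "ax": 0, "ay": 0, "az": 0, "claw": -1}, {"tx": 0, "ty": 0, "tz": 0, "ax": 0, "ay": 0, "az": 0, "claw": -1}]}}

```text
time_s: 4.25
tcp_pos: [0.5574, 0.0122, 0.1291]
eef_rot: [180.0, 0.0, -16.5]
contact_force: [-0.5, -0.4, 1.0]
gripper_width: 0.0003
```

```bash
cat >> h.py <<'E'
O=np.array([.53596,-.04303]);YAW=np.radians(-16.7)
def tip():  # tcp in doser frame mm
    s=r.get_state();D=s['tcp_pos']*1000-[*(O*1000),75];c,n=np.cos(YAW),np.sin(YAW)
    return np.round([c*D[0]+n*D[1],-n*D[0]+c*D[1],D[2]],1)
E
python3 -c "
from h import *
print(tip())"
```

```text
[ 4.7 59.1 54.1]
```

Emit:
{"op": "step_arm", "data": {"increments": [{"tx": 1.5, "ty": -0.4, "tz": 0, "ax": 0, "ay": 0, "az": 0, "claw": -1}, {"tx": 1.0, "ty": -0.3, "tz": 0, "ax": 0, "ay": 0, "az": 0, "claw": -1}, {"tx": 0, "ty": 0, "tz": 0, "ax": 0, "ay": 0, "az": 0, "claw": -1}, {"tx": 0, "ty": 0, "tz": 0, "ax": 0, "ay": 0, "az": 0, "claw": -1}, {"tx": -6, "ty": 1.8, "tz": 0, "ax": 0, "ay": 0, "az": 0, "claw": -1}, {"tx": 0, "ty": 0, "tz": 45, "ax": 0, "ay": 0, "az": 0, "claw": -1}, {"tx": -10, "ty": 0, "tz": 45, "ax": 0, "ay": 0, "az": 0, "claw": -1}, {"tx": -20, "ty": -10, "tz": 42, "ax": 0, "ay": 0, "az": 0, "claw": -1}, {"tx": -20, "ty": -22, "tz": 40, "ax": 0, "ay": 0, "az": 0, "claw": -1}, {"tx": -20, "ty": -22, "tz": 40, "ax": 0, "ay": 0, "az": 0, "claw": -1}, {"tx": 0, "ty": 0, "tz": 0, "ax": 0, "ay": 0, "az": 0, "claw": -1}, {"tx": 0, "ty": 0, "tz": 0, "ax": 0, "ay": 0, "az": 0, "claw": -1}]}}

```text
time_s: 5.45
tcp_pos: [0.4843, -0.0407, 0.3436]
eef_rot: [-179.8, -0.3, -16.5]
contact_force: [0.2, 0.3, -0.4]
gripper_width: 0.0004
```

```bash
cat > look.py <<'E'
from h import *
c=cap('wrist');s=r.get_state();print(s['time_s'],s['tcp_pos'].round(4),s['eef_rot'].round(1),tip())
for w in wheels(cloud(c),O,YAW): print(*w)
E
python3 look.py
```

```text
5.5 [ 0.484  -0.0405  0.3422] [-1.799e+02 -1.000e-01 -1.650e+01] [-50.5 -12.5 267.2]
0.6 57.0 0.0 0.0 1604
0.6 17.0 0.0 0.0 1795
0.6 16.0 0.0 0.0 1777
```

Left is at 177°, so it needs about 3° more; I'll trim it later. Now the middle wheel, with the tool tilted 15° so its body stays clear of the volumetric flask.

Emit:
{"op": "step_arm", "data": {"increments": [{"tx": 34, "ty": -6, "tz": 0, "ax": -2.15, "ay": -7.2, "az": 0, "claw": -1}, {"tx": 34, "ty": -6, "tz": 0, "ax": -2.15, "ay": -7.2, "az": 0, "claw": -1}, {"tx": 33, "ty": -5, "tz": 0, "ax": 0, "ay": 0, "az": 0, "claw": -1}, {"tx": 0, "ty": 0, "tz": -40, "ax": 0, "ay": 0, "az": 0, "claw": -1}, {"tx": 0, "ty": 0, "tz": -40, "ax": 0, "ay": 0, "az": 0, "claw": -1}, {"tx": 0, "ty": 0, "tz": -40, "ax": 0, "ay": 0, "az": 0, "claw": -1}, {"tx": 0, "ty": 0, "tz": -40, "ax": 0, "ay": 0, "az": 0, "claw": -1}, {"tx": 0, "ty": 0, "tz": 0, "ax": 0, "ay": 0, "az": 0, "claw": -1}, {"tx": 0, "ty": 0, "tz": 0, "ax": 0, "ay": 0, "az": 0, "claw": -1}]}}

```text
time_s: 6.4
tcp_pos: [0.5851, -0.0573, 0.1811]
eef_rot: [179.8, -14.9, -16.4]
contact_force: [0.7, -0.8, 1.3]
gripper_width: 0.0003
```

```bash
python3 -c "
from h import *
print(tip(),r.get_state()['eef_rot'])"
```

```text
[ 51.1   0.5 106.1] [179.84313909 -14.92956096 -16.39581283]
```

Emit:
{"op": "step_arm", "data": {"increments": [{"tx": 0, "ty": 0, "tz": -35, "ax": 0, "ay": 0, "az": 0, "claw": -1}, {"tx": 0, "ty": 0, "tz": -25, "ax": 0, "ay": 0, "az": 0, "claw": -1}, {"tx": 0, "ty": 0, "tz": 0, "ax": 0, "ay": 0, "az": 0, "claw": -1}, {"tx": -7.2, "ty": 2.15, "tz": 2.5, "ax": 0, "ay": 0, "az": 0, "claw": -1}, {"tx": -7.2, "ty": 2.15, "tz": 2.5, "ax": 0, "ay": 0, "az": 0, "claw": -1}, {"tx": -5.75, "ty": 1.7, "tz": 2.5, "ax": 0, "ay": 0, "az": 0, "claw": -1}, {"tx": -5.75, "ty": 1.7, "tz": 2.5, "ax": 0, "ay": 0, "az": 0, "claw": -1}, {"tx": -6.2, "ty": 1.9, "tz": 0.5, "ax": 0, "ay": 0, "az": 0, "claw": -1}, {"tx": -6.2, "ty": 1.9, "tz": 0.5, "ax": 0, "ay": 0, "az": 0, "claw": -1}, {"tx": -6.2, "ty": 1.9, "tz": 0, "ax": 0, "ay": 0, "az": 0, "claw": -1}]}}

```text
time_s: 7.4
tcp_pos: [0.5442, -0.0423, 0.138]
eef_rot: [-179.7, -15.5, -16.5]
contact_force: [3.8, 0.4, 4.6]
gripper_width: 0.0003
```

Emit:
{"op": "step_arm", "data": {"increments": [{"tx": -6.2, "ty": 1.9, "tz": 0, "ax": 0, "ay": 0, "az": 0, "claw": -1}, {"tx": -4.8, "ty": 1.4, "tz": 0, "ax": 0, "ay": 0, "az": 0, "claw": -1}, {"tx": -3.35, "ty": 1.0, "tz": 0, "ax": 0, "ay": 0, "az": 0, "claw": -1}, {"tx": -2.2, "ty": 0.7, "tz": 0, "ax": 0, "ay": 0, "az": 0, "claw": -1}, {"tx": 0, "ty": 0, "tz": 0, "ax": 0, "ay": 0, "az": 0, "claw": -1}, {"tx": 0, "ty": 0, "tz": 0, "ax": 0, "ay": 0, "az": 0, "claw": -1}]}}

```text
time_s: 8.0
tcp_pos: [0.5235, -0.0392, 0.1323]
eef_rot: [179.9, -15.0, -16.5]
contact_force: [1.5, -0.1, 2.5]
gripper_width: 0.0006
```

```bash
python3 -c "
from h import *
print(tip())"; python3 look.py
```

```text
[-13.1   0.1  57.3]
8.05 [ 0.5235 -0.0392  0.1322] [179.9 -15.  -16.5] [-13.    0.   57.2]
0.49 57.0 0.0 0.0 4124
1.14 59.5 0.0 0.0 3414
0.49 16.0 0.0 0.0 4079
```

Middle is set to within about 0.5°. I'll do the right wheel with the same stroke.

Emit:
{"op": "step_arm", "data": {"increments": [{"tx": 5.7, "ty": -1.7, "tz": 0, "ax": 0, "ay": 0, "az": 0, "claw": -1}, {"tx": 0, "ty": 0, "tz": 30, "ax": 0, "ay": 0, "az": 0, "claw": -1}, {"tx": 0, "ty": 0, "tz": 30, "ax": 0, "ay": 0, "az": 0, "claw": -1}, {"tx": 20, "ty": -36.2, "tz": 0, "ax": 0, "ay": 0, "az": 0, "claw": -1}, {"tx": 19.4, "ty": -36.2, "tz": 0, "ax": 0, "ay": 0, "az": 0, "claw": -1}, {"tx": 0, "ty": 0, "tz": 0, "ax": 0, "ay": 0, "az": 0, "claw": -1}, {"tx": 0, "ty": 0, "tz": 0, "ax": 0, "ay": 0, "az": 0, "claw": -1}]}}

```text
time_s: 8.75
tcp_pos: [0.5681, -0.1144, 0.191]
eef_rot: [179.9, -14.8, -16.6]
contact_force: [-0.8, -0.4, -1.7]
gripper_width: 0.0004
```

```bash
python3 look.py
```

```text
8.8 [ 0.5679 -0.1137  0.1912] [179.9 -14.9 -16.6] [ 51.  -58.5 116.2]
0.58 57.0 0.0 0.0 2250
0.23 57.5 -2.0 0.0 16
0.44 16.0 0.0 0.0 298
```

Emit:
{"op": "step_arm", "data": {"increments": [{"tx": 0, "ty": 0, "tz": -40, "ax": 0, "ay": 0, "az": 0, "claw": -1}, {"tx": 0, "ty": 0, "tz": -30, "ax": 0, "ay": 0, "az": 0, "claw": -1}, {"tx": 0, "ty": 0, "tz": 0, "ax": 0, "ay": 0, "az": 0, "claw": -1}, {"tx": -7.2, "ty": 2.15, "tz": 2.5, "ax": 0, "ay": 0, "az": 0, "claw": -1}, {"tx": -7.2, "ty": 2.15, "tz": 2.5, "ax": 0, "ay": 0, "az": 0, "claw": -1}, {"tx": -5.75, "ty": 1.7, "tz": 2.5, "ax": 0, "ay": 0, "az": 0, "claw": -1}, {"tx": -5.75, "ty": 1.7, "tz": 2.5, "ax": 0, "ay": 0, "az": 0, "claw": -1}, {"tx": -6.2, "ty": 1.9, "tz": 0.5, "ax": 0, "ay": 0, "az": 0, "claw": -1}, {"tx": -6.2, "ty": 1.9, "tz": 0.5, "ax": 0, "ay": 0, "az": 0, "claw": -1}, {"tx": -6.2, "ty": 1.9, "tz": 0, "ax": 0, "ay": 0, "az": 0, "claw": -1}]}}

```text
time_s: 9.8
tcp_pos: [0.5266, -0.0987, 0.1375]
eef_rot: [-179.9, -15.4, -16.4]
contact_force: [3.9, -0.1, 5.0]
gripper_width: 0.0009
```

Emit:
{"op": "step_arm", "data": {"increments": [{"tx": -6.2, "ty": 1.9, "tz": 0, "ax": 0, "ay": 0, "az": 0, "claw": -1}, {"tx": -4.8, "ty": 1.4, "tz": 0, "ax": 0, "ay": 0, "az": 0, "claw": -1}, {"tx": -3.35, "ty": 1.0, "tz": 0, "ax": 0, "ay": 0, "az": 0, "claw": -1}, {"tx": -1.7, "ty": 0.5, "tz": 0, "ax": 0, "ay": 0, "az": 0, "claw": -1}, {"tx": 0, "ty": 0, "tz": 0, "ax": 0, "ay": 0, "az": 0, "claw": -1}, {"tx": 0, "ty": 0, "tz": 0, "ax": 0, "ay": 0, "az": 0, "claw": -1}]}}

```text
time_s: 10.4
tcp_pos: [0.5079, -0.0951, 0.1332]
eef_rot: [179.9, -15.0, -16.5]
contact_force: [1.7, 0.0, 1.1]
gripper_width: 0.0005
```

```bash
python3 look.py
```

```text
10.45 [ 0.5079 -0.0951  0.1331] [179.9 -15.  -16.5] [-11.9 -57.9  58.1]
0.55 57.0 0.0 0.0 5738
0.46 59.0 0.0 0.0 3331
1.18 1.0 0.0 0.0 3295
```

Emit:
{"op": "step_arm", "data": {"increments": [{"tx": -0.8, "ty": 0.2, "tz": 0, "ax": 0, "ay": 0, "az": 0, "claw": -1}, {"tx": 0, "ty": 0, "tz": 0, "ax": 0, "ay": 0, "az": 0, "claw": -1}, {"tx": 0, "ty": 0, "tz": 0, "ax": 0, "ay": 0, "az": 0, "claw": -1}, {"tx": 5.7, "ty": -1.7, "tz": 0, "ax": 0, "ay": 0, "az": 0, "claw": -1}, {"tx": 0, "ty": 0, "tz": 30, "ax": 0, "ay": 0, "az": 0, "claw": -1}, {"tx": 0, "ty": 0, "tz": 30, "ax": 0, "ay": 0, "az": 0, "claw": -1}, {"tx": 13.4, "ty": 36.3, "tz": 0, "ax": 2.15, "ay": 7.2, "az": 0, "claw": -1}, {"tx": 13.4, "ty": 36.3, "tz": 0, "ax": 2.15, "ay": 7.2, "az": 0, "claw": -1}, {"tx": 13.4, "ty": 36.3, "tz": 0, "ax": 0, "ay": 0, "az": 0, "claw": -1}, {"tx": 0, "ty": 0, "tz": 0, "ax": 0, "ay": 0, "az": 0, "claw": -1}, {"tx": 0, "ty": 0, "tz": 0, "ax": 0, "ay": 0, "az": 0, "claw": -1}]}}

```text
time_s: 11.55
tcp_pos: [0.5532, 0.013, 0.1923]
eef_rot: [179.9, 0.1, -16.4]
contact_force: [-1.0, -0.9, 0.5]
gripper_width: 0.0005
```

```bash
python3 -c "
from h import *
print(tip(),r.get_state()['eef_rot'])"
```

```text
[  0.4  58.6 117.3] [ 1.79924997e+02  1.42844871e-01 -1.64264476e+01]
```

Emit:
{"op": "step_arm", "data": {"increments": [{"tx": 0, "ty": 0, "tz": -40, "ax": 0, "ay": 0, "az": 0, "claw": -1}, {"tx": 0, "ty": 0, "tz": -23, "ax": 0, "ay": 0, "az": 0, "claw": -1}, {"tx": 0, "ty": 0, "tz": 0, "ax": 0, "ay": 0, "az": 0, "claw": -1}, {"tx": 4, "ty": -1.2, "tz": 0, "ax": 0, "ay": 0, "az": 0, "claw": -1}, {"tx": 2.5, "ty": -0.7, "tz": 0, "ax": 0, "ay": 0, "az": 0, "claw": -1}, {"tx": 1.5, "ty": -0.4, "tz": 0, "ax": 0, "ay": 0, "az": 0, "claw": -1}, {"tx": 1, "ty": -0.3, "tz": 0, "ax": 0, "ay": 0, "az": 0, "claw": -1}, {"tx": 0, "ty": 0, "tz": 0, "ax": 0, "ay": 0, "az": 0, "claw": -1}, {"tx": 0, "ty": 0, "tz": 0, "ax": 0, "ay": 0, "az": 0, "claw": -1}]}}

```text
time_s: 12.45
tcp_pos: [0.5625, 0.0099, 0.1309]
eef_rot: [180.0, -0.0, -16.5]
contact_force: [-2.7, -0.9, 1.9]
gripper_width: 0.0001
```

Emit:
{"op": "step_arm", "data": {"increments": [{"tx": -6, "ty": 1.8, "tz": 0, "ax": 0, "ay": 0, "az": 0, "claw": -1}, {"tx": 0, "ty": 0, "tz": 45, "ax": 0, "ay": 0, "az": 0, "claw": -1}, {"tx": -10, "ty": 0, "tz": 45, "ax": 0, "ay": 0, "az": 0, "claw": -1}, {"tx": -20, "ty": -10, "tz": 42, "ax": 0, "ay": 0, "az": 0, "claw": -1}, {"tx": -20, "ty": -22, "tz": 40, "ax": 0, "ay": 0, "az": 0, "claw": -1}, {"tx": -20, "ty": -22, "tz": 40, "ax": 0, "ay": 0, "az": 0, "claw": -1}, {"tx": 0, "ty": 0, "tz": 0, "ax": 0, "ay": 0, "az": 0, "claw": -1}, {"tx": 0, "ty": 0, "tz": 0, "ax": 0, "ay": 0, "az": 0, "claw": -1}]}}

```text
time_s: 13.25
tcp_pos: [0.4868, -0.0424, 0.3444]
eef_rot: [-179.8, -0.3, -16.5]
contact_force: [0.3, 0.3, -1.2]
gripper_width: 0.0006
```

```bash
python3 look.py; python3 - <<'E'
from h import *
c=load('wrist');cv2.imwrite('pics/w3.png',cv2.resize(c['image'][40:200,90:350],None,fx=3,fy=3))
E
```

```text
13.3 [ 0.4865 -0.0422  0.3429] [-1.799e+02 -1.000e-01 -1.650e+01] [-47.6 -13.4 267.9]
0.61 1.0 0.0 0.0 1363
0.57 59.0 0.0 0.0 1314
0.58 0.5 0.0 0.0 1307
```

View pics/w3.png

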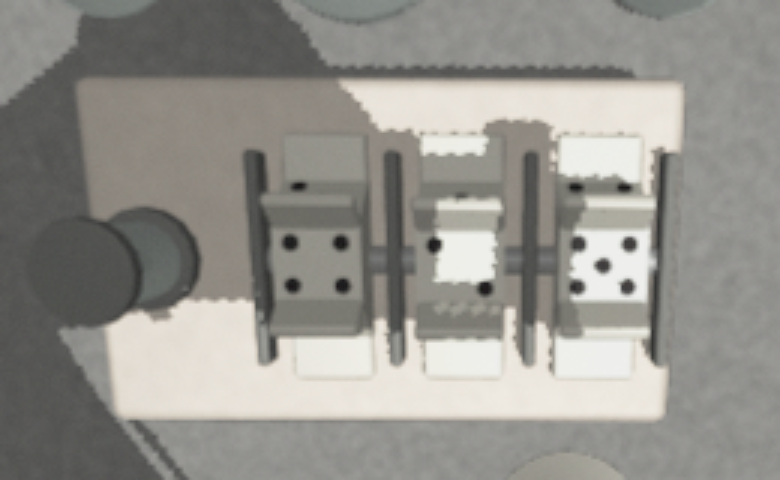

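All three wheels read 4-2-5, each within 1° of level: pips 4 at (315,265), 2 at (460,265), 5 at (602,265). Before the jog stick I'll check the joint limits.

```bash
python3 - <<'E'
from h import *
print(r.get_state()['joints'])
W=cloud(load('wrist'));im=load('wrist')['image']
P=W[(abs(W[...,2]-.045)<.004)&(W[...,0]>.42)&(W[...,0]<.6)&(W[...,1]<-.31)&(W[...,1]>-.46)];print(len(P),cv2.minAreaRect((P[:,:2]*1000).astype(np.float32)))
T=cloud(load('top'))
C=np.array([.5165,-.3735]);D=T[...,:2]-C;rad=np.hypot(D[...,0],D[...,1])
S=T[(rad>.06)&(rad<.092)&(T[...,2]>.018)&(T[...,2]<.045)]-[*C,0]
print(len(S),S[:,:2].mean(0),np.degrees(np.arctan2(*S[:,:2].mean(0)[::-1])))
E
```

```text
[ 1.81656740e+01 -4.47456398e-01 -1.26985110e+01 -6.67821333e-03
 -7.76200318e+01  5.53305263e+01]
3745 ((515.90380859375, -374.03326416015625), (100.17758178710938, 98.71744537353516), 59.76303482055664)
88 [-0.02151255 -0.02533982] -130.33000913648945
```

The spigot direction is -120°, and the box edges agree at 59.8°. I'll turn the tool -103.5° so the broad closed-finger face pushes along it, and approach from the side away from the spigot.

Emit:
{"op": "step_arm", "data": {"increments": [{"tx": 4, "ty": -24.6, "tz": 0, "ax": 0, "ay": 0, "az": -8.5, "claw": -1}, {"tx": 4, "ty": -24.6, "tz": 0, "ax": 0, "ay": 0, "az": -8.5, "claw": -1}, {"tx": 4, "ty": -24.6, "tz": 0, "ax": 0, "ay": 0, "az": -8.5, "claw": -1}, {"tx": 4, "ty": -24.6, "tz": 0, "ax": 0, "ay": 0, "az": -8.5, "claw": -1}, {"tx": 4, "ty": -24.6, "tz": 0, "ax": 0, "ay": 0, "az": -8.5, "claw": -1}, {"tx": 4, "ty": -24.6, "tz": 0, "ax": 0, "ay": 0, "az": -8.5, "claw": -1}, {"tx": 4, "ty": -24.6, "tz": 0, "ax": 0, "ay": 0, "az": -8.5, "claw": -1}, {"tx": 4, "ty": -24.6, "tz": 0, "ax": 0, "ay": 0, "az": -8.5, "claw": -1}, {"tx": 4, "ty": -24.6, "tz": 0, "ax": 0, "ay": 0, "az": -8.5, "claw": -1}, {"tx": 5, "ty": -24.6, "tz": 0, "ax": 0, "ay": 0, "az": -8.5, "claw": -1}, {"tx": 5, "ty": -24.6, "tz": 0, "ax": 0, "ay": 0, "az": -8.5, "claw": -1}, {"tx": 5, "ty": -24.6, "tz": 0, "ax": 0, "ay": 0, "az": -8.5, "claw": -1}]}}

```text
time_s: 14.5
tcp_pos: [0.5381, -0.3381, 0.3404]
eef_rot: [179.9, -0.0, -118.8]
contact_force: [0.5, -0.4, 0.9]
gripper_width: 0.0006
```

Emit:
{"op": "step_arm", "data": {"increments": [{"tx": 0, "ty": 0, "tz": -40, "ax": 0, "ay": 0, "az": -1.5, "claw": -1}, {"tx": 0, "ty": 0, "tz": -40, "ax": 0, "ay": 0, "az": 0, "claw": -1}, {"tx": 0, "ty": 0, "tz": 0, "ax": 0, "ay": 0, "az": 0, "claw": -1}, {"tx": 0, "ty": 0, "tz": 0, "ax": 0, "ay": 0, "az": 0, "claw": -1}]}}

```text
time_s: 14.9
tcp_pos: [0.5377, -0.3375, 0.2619]
eef_rot: [179.9, -0.1, -119.9]
contact_force: [0.9, 0.3, 0.2]
gripper_width: 0.0006
```

```bash
python3 - <<'E'
from h import *
s=r.get_state();print(s['time_s'],s['tcp_pos'],s['eef_rot'])
c=cap('wrist');W=cloud(c)
P=W[(W[...,2]>.1)&(W[...,2]<.155)&(W[...,0]>.47)&(W[...,0]<.57)&(W[...,1]<-.32)&(W[...,1]>-.42)];print(len(P))
if len(P):print(P.min(0),P.max(0),P[P[:,2]>.135].mean(0))
cv2.imwrite('pics/w4.png',c['image'])
E
```

```text
14.9 [ 0.53766417 -0.33745806  0.2618719 ] [ 1.79856749e+02 -9.35639316e-02 -1.19935114e+02]
1169
[ 0.4992993  -0.39082721  0.13001953] [ 0.53251103 -0.35766084  0.1481914 ] [ 0.51538925 -0.37509152  0.14253355]
```

View pics/w4.png

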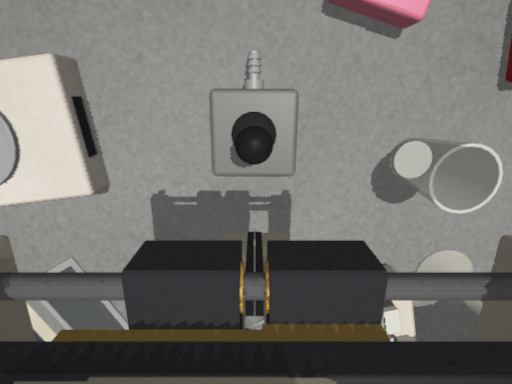

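The picture shows the knob at (254,143) and the spigot straight ahead at (254,60), so the tool is aligned. I'll descend behind the knob.

Emit:
{"op": "step_arm", "data": {"increments": [{"tx": 0, "ty": 0, "tz": -45, "ax": 0, "ay": 0, "az": 0, "claw": -1}, {"tx": 0, "ty": 0, "tz": -45, "ax": 0, "ay": 0, "az": 0, "claw": -1}, {"tx": 0, "ty": 0, "tz": -40, "ax": 0, "ay": 0, "az": 0, "claw": -1}, {"tx": 0, "ty": 0, "tz": -6, "ax": 0, "ay": 0, "az": 0, "claw": -1}, {"tx": 0, "ty": 0, "tz": 0, "ax": 0, "ay": 0, "az": 0, "claw": -1}, {"tx": 0, "ty": 0, "tz": 0, "ax": 0, "ay": 0, "az": 0, "claw": -1}]}}

```text
time_s: 15.55
tcp_pos: [0.5396, -0.3382, 0.1299]
eef_rot: [-179.7, 0.0, -119.9]
contact_force: [0.3, 0.0, 0.1]
gripper_width: 0.0003
```

Emit:
{"op": "step_arm", "data": {"increments": [{"tx": -3, "ty": -5.2, "tz": 0, "ax": 0, "ay": 0, "az": 0, "claw": -1}, {"tx": -3, "ty": -5.2, "tz": 0, "ax": 0, "ay": 0, "az": 0, "claw": -1}, {"tx": -3, "ty": -5.2, "tz": 0, "ax": 0, "ay": 0, "az": 0, "claw": -1}, {"tx": -3, "ty": -5.2, "tz": 0, "ax": 0, "ay": 0, "az": 0, "claw": -1}, {"tx": -3, "ty": -5.2, "tz": 0, "ax": 0, "ay": 0, "az": 0, "claw": -1}, {"tx": 0, "ty": 0, "tz": 0, "ax": 0, "ay": 0, "az": 0, "claw": -1}]}}

```text
time_s: 16.15
tcp_pos: [0.5223, -0.3642, 0.1267]
eef_rot: [-180.0, 0.0, -120.0]
contact_force: [0.1, 1.5, 1.1]
gripper_width: 0.0008
```

Emit:
{"op": "step_arm", "data": {"increments": [{"tx": -3, "ty": -5.2, "tz": 0, "ax": 0, "ay": 0, "az": 0, "claw": -1}, {"tx": -3, "ty": -5.2, "tz": 0, "ax": 0, "ay": 0, "az": 0, "claw": -1}, {"tx": -3, "ty": -5.2, "tz": 0, "ax": 0, "ay": 0, "az": 0, "claw": -1}, {"tx": -3, "ty": -5.2, "tz": 0, "ax": 0, "ay": 0, "az": 0, "claw": -1}, {"tx": -1.3, "ty": -2.2, "tz": 0, "ax": 0, "ay": 0, "az": 0, "claw": -1}, {"tx": 0, "ty": 0, "tz": 0, "ax": 0, "ay": 0, "az": 0, "claw": -1}, {"tx": 0, "ty": 0, "tz": 0, "ax": 0, "ay": 0, "az": 0, "claw": -1}]}}

```text
time_s: 16.85
tcp_pos: [0.509, -0.3859, 0.1256]
eef_rot: [179.9, 0.1, -120.0]
contact_force: [4.0, 5.2, -3.8]
gripper_width: 0.0008
```

```bash
python3 - <<'E'
from h import *
s=r.get_state();print(s['time_s'],s['tcp_pos'],s['contact_force'],s['moment'])
c=cap('side');p=proj(c,np.array([.5,-.4,.1])).astype(int);print(p)
cv2.imwrite('pics/s2.png',cv2.resize(c['image'][max(p[1]-75,0):p[1]+75,max(p[0]-100,0):p[0]+100],None,fx=3,fy=3))
E
```

```text
16.85 [ 0.50902174 -0.38591485  0.12563623] [ 4.01777145  5.2474494  -3.80100066] [ 2.10402274 -1.4082119   0.07831902]
[381 270]
```

View pics/s2.png

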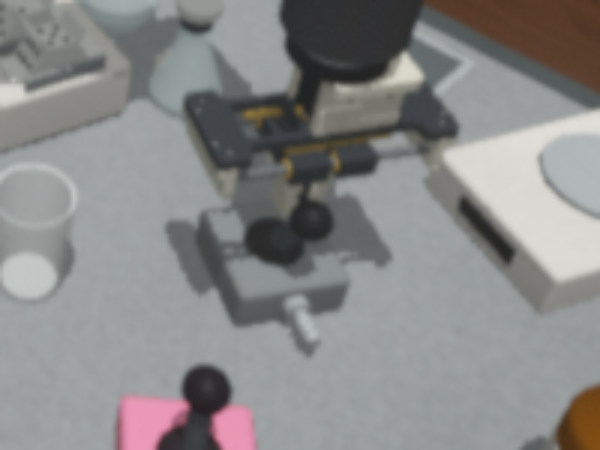

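The stick leans towards the spigot at about 0.49 rad, with 6.6 N on the tool, in line with the spring. I'll push a touch more and hold for two seconds.

Emit:
{"op": "step_arm", "data": {"increments": [{"tx": -0.8, "ty": -1.3, "tz": 0, "ax": 0, "ay": 0, "az": 0, "claw": -1}, {"tx": 0, "ty": 0, "tz": 0, "ax": 0, "ay": 0, "az": 0, "claw": -1}, {"tx": 0, "ty": 0, "tz": 0, "ax": 0, "ay": 0, "az": 0, "claw": -1}, {"tx": 0, "ty": 0, "tz": 0, "ax": 0, "ay": 0, "az": 0, "claw": -1}, {"tx": 0, "ty": 0, "tz": 0, "ax": 0, "ay": 0, "az": 0, "claw": -1}, {"tx": 0, "ty": 0, "tz": 0, "ax": 0, "ay": 0, "az": 0, "claw": -1}, {"tx": 0, "ty": 0, "tz": 0, "ax": 0, "ay": 0, "az": 0, "claw": -1}, {"tx": 0, "ty": 0, "tz": 0, "ax": 0, "ay": 0, "az": 0, "claw": -1}, {"tx": 0, "ty": 0, "tz": 0, "ax": 0, "ay": 0, "az": 0, "claw": -1}, {"tx": 0, "ty": 0, "tz": 0, "ax": 0, "ay": 0, "az": 0, "claw": -1}, {"tx": 0, "ty": 0, "tz": 0, "ax": 0, "ay": 0, "az": 0, "claw": -1}]}}

```text
time_s: 18.0
tcp_pos: [0.5084, -0.3869, 0.1255]
eef_rot: [179.9, 0.1, -120.0]
contact_force: [4.3, 5.9, -4.6]
gripper_width: 0.0005
```

Emit:
{"op": "step_arm", "data": {"increments": [{"tx": 0, "ty": 0, "tz": 0, "ax": 0, "ay": 0, "az": 0, "claw": -1}, {"tx": 0, "ty": 0, "tz": 0, "ax": 0, "ay": 0, "az": 0, "claw": -1}, {"tx": 0, "ty": 0, "tz": 0, "ax": 0, "ay": 0, "az": 0, "claw": -1}, {"tx": 0, "ty": 0, "tz": 0, "ax": 0, "ay": 0, "az": 0, "claw": -1}, {"tx": 0, "ty": 0, "tz": 0, "ax": 0, "ay": 0, "az": 0, "claw": -1}, {"tx": 0, "ty": 0, "tz": 0, "ax": 0, "ay": 0, "az": 0, "claw": -1}, {"tx": 0, "ty": 0, "tz": 0, "ax": 0, "ay": 0, "az": 0, "claw": -1}, {"tx": 0, "ty": 0, "tz": 0, "ax": 0, "ay": 0, "az": 0, "claw": -1}, {"tx": 0, "ty": 0, "tz": 0, "ax": 0, "ay": 0, "az": 0, "claw": -1}, {"tx": 0, "ty": 0, "tz": 0, "ax": 0, "ay": 0, "az": 0, "claw": -1}]}}

```text
time_s: 19.0
tcp_pos: [0.5084, -0.3869, 0.1255]
eef_rot: [179.9, 0.1, -120.0]
contact_force: [3.5, 5.6, -4.9]
gripper_width: 0.0006
```

Emit:
{"op": "step_arm", "data": {"increments": [{"tx": 3, "ty": 5.2, "tz": 0, "ax": 0, "ay": 0, "az": 0, "claw": -1}, {"tx": 3, "ty": 5.2, "tz": 0, "ax": 0, "ay": 0, "az": 0, "claw": -1}, {"tx": 3, "ty": 5.2, "tz": 0, "ax": 0, "ay": 0, "az": 0, "claw": -1}, {"tx": 3, "ty": 5.2, "tz": 0, "ax": 0, "ay": 0, "az": 0, "claw": -1}, {"tx": 2, "ty": 3.5, "tz": 0, "ax": 0, "ay": 0, "az": 0, "claw": -1}, {"tx": 2, "ty": 3.5, "tz": 0, "ax": 0, "ay": 0, "az": 0, "claw": -1}, {"tx": 1.5, "ty": 2.6, "tz": 0, "ax": 0, "ay": 0, "az": 0, "claw": -1}, {"tx": 1.5, "ty": 2.6, "tz": 0, "ax": 0, "ay": 0, "az": 0, "claw": -1}, {"tx": 1.5, "ty": 2.6, "tz": 0, "ax": 0, "ay": 0, "az": 0, "claw": -1}, {"tx": 1.5, "ty": 2.6, "tz": 0, "ax": 0, "ay": 0, "az": 0, "claw": -1}, {"tx": 2, "ty": 3.5, "tz": 0, "ax": 0, "ay": 0, "az": 0, "claw": -1}, {"tx": 5, "ty": 8.7, "tz": 0, "ax": 0, "ay": 0, "az": 0, "claw": -1}]}}

```text
time_s: 20.2
tcp_pos: [0.5373, -0.3374, 0.1265]
eef_rot: [180.0, -0.0, -120.0]
contact_force: [0.2, -0.9, -0.9]
gripper_width: 0.0006
```

Emit:
{"op": "step_arm", "data": {"increments": [{"tx": 3, "ty": 5.2, "tz": 0, "ax": 0, "ay": 0, "az": 0, "claw": -1}, {"tx": 3, "ty": 5.2, "tz": 30, "ax": 0, "ay": 0, "az": 0, "claw": -1}, {"tx": 0, "ty": 0, "tz": 45, "ax": 0, "ay": 0, "az": 0, "claw": -1}, {"tx": 0, "ty": 0, "tz": 45, "ax": 0, "ay": 0, "az": 0, "claw": -1}, {"tx": 0, "ty": 0, "tz": 0, "ax": 0, "ay": 0, "az": 0, "claw": -1}, {"tx": 0, "ty": 0, "tz": 0, "ax": 0, "ay": 0, "az": 0, "claw": -1}, {"tx": 0, "ty": 0, "tz": 0, "ax": 0, "ay": 0, "az": 0, "claw": -1}, {"tx": 0, "ty": 0, "tz": 0, "ax": 0, "ay": 0, "az": 0, "claw": -1}]}}

```text
time_s: 21.0
tcp_pos: [0.5429, -0.3266, 0.2451]
eef_rot: [179.9, -0.0, -120.0]
contact_force: [0.1, 0.5, -0.1]
gripper_width: 0.0006
```

```bash
python3 - <<'E'
from h import *
s=r.get_state();print(s['time_s'],s['tcp_pos'],s['contact_force'])
c=cap('wrist');W=cloud(c)
P=W[(W[...,2]>.135)&(W[...,2]<.155)&(W[...,0]>.47)&(W[...,0]<.57)&(W[...,1]<-.32)&(W[...,1]>-.42)];print(len(P),P.mean(0))
t=cap('top');
for w in wheels(cloud(t),O,YAW): print(*w)
cv2.imwrite('pics/t2.png',t['image'][40:280,60:512].repeat(1,0))
cv2.imwrite('pics/t2.png',cv2.resize(t['image'][50:270,100:450],(796,500)))
E
```

```text
21.0 [ 0.54289497 -0.32658752  0.24513507] [ 0.0901167   0.49956478 -0.10098759]
1284 [ 0.51555931 -0.37490036  0.14258316]
1.53 1.5 2.0 0.0 216
1.53 59.0 2.0 0.0 216
1.63 3.0 0.0 0.0 86
```

View pics/t2.png

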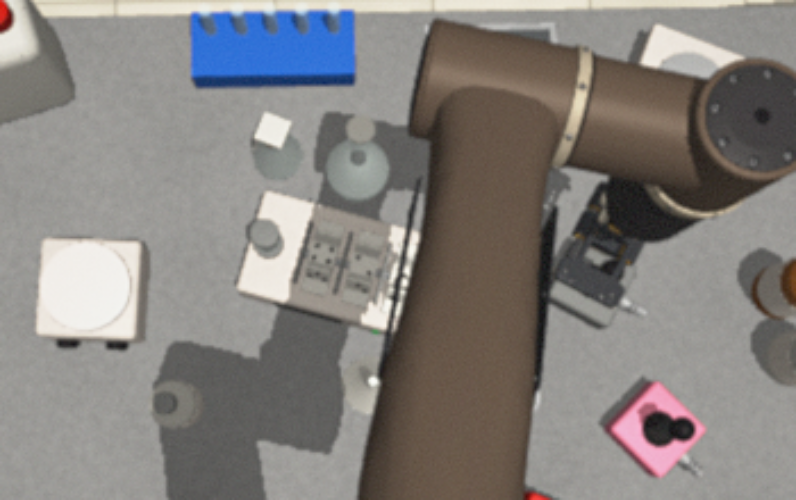

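The knob is back upright, within 0.5 mm of where it started, and the visible glassware has not moved. Nothing is touching, so I'll hand in.

```bash
python3 -c "
from h import *
print(r.close_job())"
```

```text
the job is handed in; nothing more can be done
None
```

I set the wheels to 4-2-5, tilted the jog stick towards the spigot, held it, and handed the job in at about 21 s. No verdict was reported.

- **Wheels:** I rolled each wheel with the closed fingertip. The last close-up fit, taken before the jog stick, put them 1.0°, 1.0° and 0.5° from level (left, middle, right), and the pips read 4, 2 and 5. A top view after the jog was coarser because the arm partly hid the doser. It gave about 1.5° and 1° for left and middle. Its 3° for the right wheel is unreliable, because few points were visible.
- **Jog stick:** I pushed it from the side away from the spigot to about 0.5 rad (worked out from the tool position) and held it for just over two seconds. I then eased it back slowly so it would not swing the other way. The knob ended within 0.5 mm of its starting position.
- **Bystanders:** Both flasks, the volumetric flask, beaker, funnel and wash bottle stood in place in the pictures that showed them. The arm hid flask_b and the beaker in the last top view, so I last saw those two standing while the stick was being tilted. I did not re-measure any bystander positions.
- **Forces:** The readings I took stayed below 10 N, and the force was near zero when I handed in.

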